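# Sort the solid rotor pin from the hollow one

## Task

Two steel rotor pins that look alike are snapped into the sloping pocket tray under the sight window: one is solid, the other hollow. Pull both out of their clips, tell them apart by their weight, and lay the heavy one in the notches of the tall steel yoke stand and the light one in the notches of the low black cradle, both lying fully down, centred along their rest, and let go. Set them down without dropping them, do not knock the glass window, and leave the other things on the bench where they are.

Things in the scene. Friction and masses are not known exactly. Their poses are not given: they have to be found in the camera images.
- pin_a: bright steel pin, plain cylinder 100 mm long, 22 mm diameter (origin at its centre, x along it, pointing up the slope at the start). Snapped in one of the two pockets, either one. One pin is solid (0.29 to 0.37 kg), one hollow (0.10 to 0.14 kg); they look alike and the names do not tell which, only the weight
- pin_b: the other pin: bright steel pin, plain cylinder 100 mm long, 22 mm diameter (origin at its centre, x along it, pointing up the slope at the start). Snapped in one of the two pockets, either one. One pin is solid (0.29 to 0.37 kg), one hollow (0.10 to 0.14 kg); they look alike and the names do not tell which, only the weight
- tray: grey plastic tray, fixed, two pockets side by side (each 88 mm wide, walls 20 mm high). Origin on the bench under its centre; x level, to the uphill side, y to its left, z up. Its face, 136 mm up the slope by 200 mm wide, rises at 35 deg towards +x; the face's outward normal is (-0.574, 0, 0.819) in tray axes. Each pin lies up the slope, at right angles to tray y
- pocket_left (a point): centre of a pin seated in the left (+y) pocket, at tray (-0.014, 0.0485, 0.090), 24 mm above the pocket floor. The pin lies in two narrow V notches 38 mm either side of its middle, a stop post 36 mm high below its lower end. Up to 26 mm either side of its middle the pin is clear all round for fingers
- pocket_right (a point): the same for the right (-y) pocket, at tray (-0.014, -0.0485, 0.090). In both, a pair of sprung steel clip jaws reaches over the pin near each end (up to 15 mm above its axis, within 20 mm either side). Pulled square to the tray face the pin comes out against about 6 to 10 N in all and is free after about 12 mm
- window: frosted glass sight window: level pane 130 mm deep, 262 wide, 8 thick, fixed over the upper half of the tray on two 16 mm posts at tray x 0.068, y +-0.12. Origin: middle of its front edge, at tray x 0, 226 mm above the bench, 14 mm uphill of the pins' middles; the pane runs from there to tray x 0.125. It keeps a vertical tool off the pins
- stand: tall steel yoke stand, fixed: base plate 120 x 70 x 10 mm, two slim (9 mm) upright yokes 36 mm either side of its middle along its x, each with a 90 deg V notch open upwards, 30 mm wide at the mouth. Origin under its centre, x the way a pin lies, z up. The heavy pin goes here
- stand_seat (a point): centre of a pin lying in the stand's notches, 75 mm above the bench; the yokes end about at this height, the base is 65 mm below
- cradle: low black resin cradle, fixed: base plate 120 x 70 x 10 mm, two chunky blocks (26 mm along x, 61 mm wide) 38 mm either side of its middle along its x, each with a 90 deg V notch open upwards, 30 mm wide at the mouth; 50 mm gap between the blocks. Origin under its centre, x the way a pin lies, z up. The light pin goes here
- cradle_seat (a point): centre of a pin lying in the cradle's notches, 34 mm above the bench, 24 mm above the base plate; the blocks end about at this height
- coupling: bystander: grey resin drive coupling, stepped disc 60 mm across, 36 mm high; origin under its centre
- wrench: bystander: steel wrench 130 mm long, lying flat
- bucket: bystander: aluminium rotor bucket, cup 76 mm across, 85 mm high; origin under its centre
- oil: bystander: white oil bottle, 48 mm across, 110 mm high; origin under its centre
- seal: bystander: black rubber ring 64 mm across, 10 mm high; origin under its centre
- screwdriver: bystander: screwdriver 160 mm long, lying flat
Things that resemble listed ones, but are neither listed nor needed, are in the scene too. What is shaped like the pin_a but green is not meant. There is more than one size of the cradle; the one meant has the size given above.

How it is judged:
At the end, for the whole second after the job is handed in: The heavier pin lies in the stand and the lighter in the cradle (told by the contact force: above 3 N on the stand, below 3 N on the cradle), each pin's centre within 12 mm of its seat point and its length within 0.1 rad of the rest's x, both released and at rest (((distance between pin_a and stand_seat below 0.012 m and angle between the x axis of pin_a and the x axis of stand, either way round below 0.1 rad and distance between pin_b and cradle_seat below 0.012 m and angle between the x axis of pin_b and the x axis of cradle, either way round below 0.1 rad) or (distance between pin_b and stand_seat below 0.012 m and angle between the x axis of pin_b and the x axis of stand, either way round below 0.1 rad and distance between pin_a and cradle_seat below 0.012 m and angle between the x axis of pin_a and the x axis of cradle, either way round below 0.1 rad)) and contact force between stand and anything else above 3 N and contact force between cradle and anything else below 3 N and linear speed of each of pin_a, pin_b below 0.02 m/s and contact force between the fingers and pin_a below 0.05 N and contact force between the fingers and pin_b below 0.05 N); the robot touches nothing.
It fails at once if the sight window is knocked or leant on (more than 3 N) (contact force between window and anything else above 3 N).
It fails at once if a pin is dropped or thrown: out of the fingers it moves faster than 0.6 m/s (a fall of about 18 mm) ((linear speed of pin_a above 0.6 m/s and contact force between the fingers and pin_a below 0.05 N) or (linear speed of pin_b above 0.6 m/s and contact force between the fingers and pin_b below 0.05 N)).
It fails at once if a bystander (coupling, wrench, bucket, bottle, ring, screwdriver) is shifted by more than 30 mm (distance of any of coupling, wrench, bucket, oil, seal, screwdriver from where it was at the start of the episode above 0.03 m).
It also fails if it takes over 66 s, if anything falls off the work surface, if the arm or the gripper's body presses on something with over 40 N, if the wrist force passes 120 N, or if a joint passes its speed limit or range.

## Robot

A 6-joint arm with a two-finger parallel gripper is mounted at the origin on the work surface. World frame = base frame: x ahead of the robot, y to its left, z up, the work surface at z = 0. Lengths are in m, angles in rad, forces in N, time in s.
With the tool pointing down it reaches from about 0.35 to 0.85 m from the base axis. Payload 8.1 kg.
Tool frame: the origin (TCP) lies on the centre line of the jaws, within the pads' length; the fingertips stand 19 mm ahead of it and the grasp point (between the pads) is the TCP; z points along the fingers, y is the line along which they close (so a half turn about z gives the same grasp; the last joint's range is limited). The gripper opens to 85 mm and grips with 20 to 120 N. Pads are 22 mm wide; open, the fingers measure 114 mm over their backs; the gripper's body (76 mm by 85 mm) begins 54 mm behind the grasp point. The pads swing forward as they close: fully open they stand 13 mm farther back than shut.
Start: joints at [-1.33, 0.13, 1.488, -0, 1.523, -0.085], TCP at [0.192, -0.568, 0.25] pointing down, gripper open.
Joint ranges: [-2.96, 2.96], [-0.89, 2.26], [0.02, 2.5], [-1.34, 4.48], [0, 2.73], [-2.66, 2.66]. Speed limits (rad/s): [2.39, 2.39, 2.79, 3.14, 3.14, 3.14].

## Interface

Orientations are given as a 3x3 rotation matrix whose columns are the frame's x, y, z axes.
In Python, from workcell import arm, get_image, hand_in gives the robot as it stands.
- The arm moves only by the shell command python3 -m creep 'ROWS' [FORCE]. ROWS is JSON, a list of rows, each an object of numbers: "x", "y", "z": the shift along the world's x, y, z scaled (see below); "ax", "ay", "az": the turn, a rotation vector about the world's x, y, z scaled (see below); "fingers": the opening, from -1 (shut) to 1 (fully open). In form: [{"x": .., "y": .., "z": .., "ax": .., "ay": .., "az": .., "fingers": ..}, ...]. A call has 1 to 5 rows; each row shifts and turns the commanded pose from where the row before left it; what a row does not reach is not made up. The controller multiplies each number of a shift by 20 mm and each number of a turn by 0.1 rad. A row lasts 1/10 s, in which the tool goes at most 50 mm and 8.59 degrees, less where a joint would pass 70% of its speed; a pose out of reach is approached as far as the arm can. A call with a number of a shift or a turn outside -1 to 1 is refused whole. A call with a gripper value outside its range is refused whole. The fingers move at their own pace and stop on an object; FORCE is the grip in N (left out, the last holds). Time passes only in rows, so rows that do not move let the fingers close. It gives the time, the measured TCP pose, the force, the opening and the grip force at its end, in the units of the state.
- arm.state(): the state, without advancing time (a new reading comes with each control period).
- get_image(name): name is "scene" or "top"; returns a dict with "frame" (384x512x3 uint8, red, green, blue), "intrinsics" (3x3 intrinsics, pixels), "view" (4x4, takes a point from world to camera coordinates). Camera axes: x right, y down, z forward; pixel columns grow to the right and rows downward; lengths in m; the calibration is good to about 2 mm. A picture is of the moment at which its call begins. There is no depth.
- hand_in(): hands the job in; it is judged then, once.
The state is a dict: "clock": time; "joint_positions": joint angles; "joint_vel": joint speeds; "effort": joint torques, N m; "position": TCP position; "tool_rot": TCP orientation; "contact_force": force on the tool from outside, world axes, zero at the start; "torque": the same for the moment, N m; "width": opening from 0.0 (shut) to 1.0 (fully open); "gripper_force": force on a finger pad.
Only numpy, scipy, OpenCV 4.12 (cv2) and the standard library are available. Lean on these libraries where they do the work, as an engineer would, in place of code of your own. Each camera call takes 0.05 s, during which the arm holds its last target. There are 200 camera calls.

## Working session

There is one attempt and no reset: what is moved stays moved. The work goes in short steps, Python scripts to look and compute and a shell command to move; the robot and the scene stay as the last step left them, time stands still between calls to the robot, and variables do not carry over. Pictures are saved under pics/ and viewed, at most 11 in all, crops included, and the job is handed in when it is done.

```bash
ls; mkdir -p pics
python3 - <<'E'
from workcell import arm, get_image
import cv2,pickle
d={}
for n in("scene","top"):
    g=get_image(n);d[n]=g
    cv2.imwrite(f"pics/{n}0.png",cv2.resize(g["frame"][:,:,::-1],(800,600),interpolation=cv2.INTER_CUBIC))
    print(n,g["intrinsics"].tolist(),g["view"].round(4).tolist())
pickle.dump(d,open("im0.pkl","wb"))
s=arm.state();print({k:(v if not hasattr(v,'round') else v) for k,v in s.items()})
E
```

```text
pics
scene [[486.37337701641366, 0.0, 260.5781684713422], [0.0, 486.37337701641366, 188.8896937415495], [0.0, 0.0, 1.0]] [[-0.9871, -0.1602, 0.003, 0.4981], [-0.151, 0.924, -0.3512, 0.1375], [0.0535, -0.3471, -0.9363, 1.6546], [0.0, 0.0, 0.0, 1.0]]
top [[493.7948748761824, 0.0, 247.60701144816073], [0.0, 493.7948748761824, 185.5479366624713], [0.0, 0.0, 1.0]] [[-0.0766, -0.9971, 0.0002, 0.0406], [-0.9724, 0.0747, -0.2209, 0.5053], [0.2203, -0.0171, -0.9753, 1.306], [0.0, 0.0, 0.0, 1.0]]
{'clock': 0.1, 'joint_positions': array([-1.33039747e+00,  1.31109506e-01,  1.48919812e+00, -3.66865862e-05,
        1.52301537e+00, -8.53779343e-02]), 'joint_vel': array([-0.00063951, -0.00126076, -0.00239705, -0.00076572, -0.00062923,
       -0.00072873]), 'effort': array([ 2.35680978e-03, -5.70953822e+01, -5.01938832e+01, -5.92872311e-05,
        8.26808828e-03, -1.78062203e-05]), 'position': array([ 0.19193338, -0.56796431,  0.24931983]), 'tool_rot': array([[ 9.47401859e-01,  3.20046117e-01, -4.47567645e-04],
       [ 3.20046411e-01, -9.47400390e-01,  1.67185609e-03],
       [ 1.11045288e-04, -1.72716199e-03, -9.99998502e-01]]), 'contact_force': array([-0.94182612,  1.11262624, -0.35118398]), 'torque': array([ 0.02005354, -0.019197  , -0.03051032]), 'gripper_force': 0.0, 'width': 0.9989711096534316}
```

View pics/scene0.png

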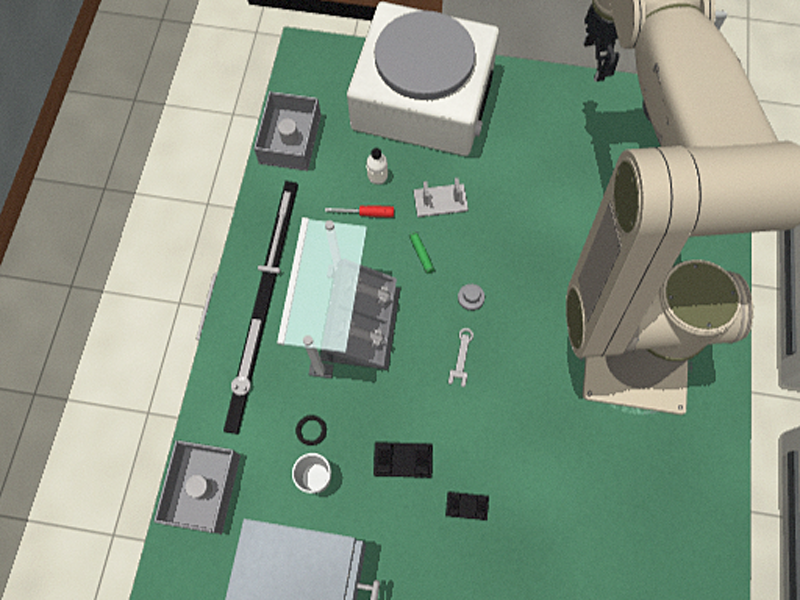

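View pics/top0.png

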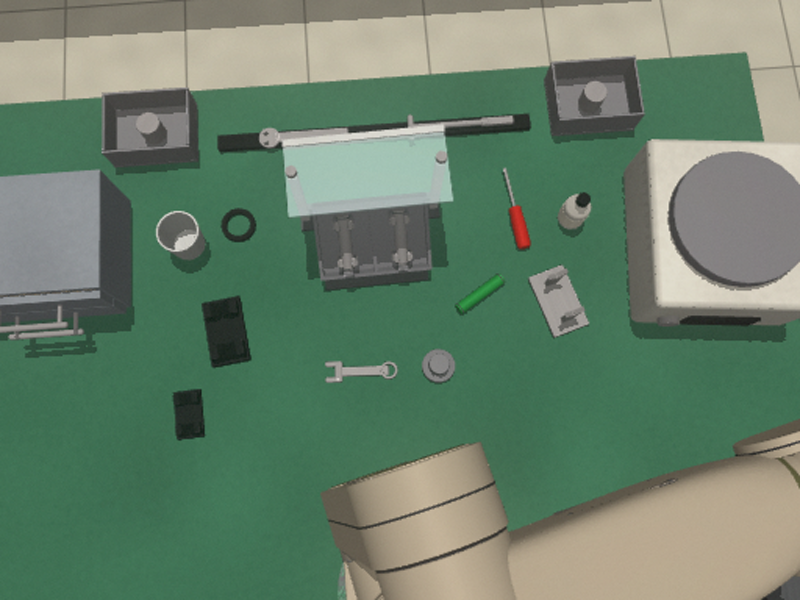

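The scene view shows the stand at (440,200), the tray at (345,310) and black cradles at (403,460) and (467,506). In the top view the stand is at (558,300), the tray at (375,240), and the cradles at (226,331), larger, and (189,414), smaller. The green pin at (480,293) is a decoy. Next I'll measure and make an enlarged crop montage.

```bash
cat > h.py <<'E'
import numpy as np,cv2,pickle
from workcell import arm,get_image
def ray(g,p,z):
    K=g["intrinsics"];V=g["view"];R=V[:3,:3];t=V[:3,3];c=-R.T@t
    d=R.T@np.linalg.solve(K,[p[0],p[1],1.]);return c+d*(z-c[2])/d[2]
def proj(g,P):
    P=np.atleast_2d(P);q=(g["view"][:3,:3]@P.T+g["view"][:3,3:]);u=g["intrinsics"]@q;return (u[:2]/u[2]).T
def tri(gs,ps):
    A=[];b=[]
    for g,p in zip(gs,ps):
        M=g["intrinsics"]@g["view"][:3]
        for i in(0,1):
            r=M[i]-p[i]*M[2];A.append(r[:3]);b.append(-r[3])
    return np.linalg.lstsq(np.array(A),np.array(b),rcond=None)[0]
E
python3 - <<'E'
from h import *
d=pickle.load(open("im0.pkl","rb"))
for n,g in d.items():
    f=g["frame"].astype(int);mx=f.max(2)
    hsv=cv2.cvtColor(g["frame"],cv2.COLOR_RGB2HSV)
    ms={"dark":(mx<45),"glass":(hsv[...,0]>60)&(hsv[...,0]<95)&(mx>150)&(hsv[...,1]>25),
        "grey":(hsv[...,1]<45)&(mx>60)}
    for k,m in ms.items():
        c,_=cv2.findContours(cv2.morphologyEx(m.astype(np.uint8),cv2.MORPH_CLOSE,np.ones((3,3))),cv2.RETR_EXTERNAL,cv2.CHAIN_APPROX_NONE)
        for q in c:
            a=cv2.contourArea(q)
            r=cv2.minAreaRect(q)
            if 150<a<9000 and 60<r[0][1]<330:
                z={"dark":.01,"glass":.226,"grey":.01}[k]
                W=[ray(g,p,z)[:2].round(3).tolist() for p in cv2.boxPoints(r)]
                print(n,k,int(a),np.round(r[0],1),np.round(r[1],1),"world",W)
g=d["top"];f=g["frame"][:,:,::-1]
def crop(f,x,y,w,h,s): return cv2.resize(f[y:y+h,x:x+w],(w*s,h*s),interpolation=cv2.INTER_CUBIC)
A=crop(f,175,75,125,115,4);B=crop(f,325,160,60,65,4)
C=crop(f,105,180,65,105,3)
im=np.zeros((600,800,3),np.uint8)
im[:460,:500]=A;im[:260,500:740]=B;im[265:580,500:695]=C
cv2.imwrite("pics/c1.png",im)
g=d["scene"];f=g["frame"][:,:,::-1]
A=crop(f,175,135,85,110,5);B=crop(f,260,110,45,35,6);C=crop(f,235,275,45,35,6)
im=np.zeros((600,800,3),np.uint8)
im[:550,:425]=A;im[:210,430:700]=B;im[215:425,430:700]=C
cv2.imwrite("pics/c2.png",im)
E
```

```text
scene dark 353 [298.7 323.5] [26.3 15. ] world [[0.364, 0.393], [0.365, 0.347], [0.282, 0.342], [0.282, 0.388]]
scene dark 728 [257.7 294.1] [37.  21.2] world [[0.52, 0.339], [0.53, 0.272], [0.41, 0.257], [0.403, 0.324]]
scene dark 248 [198.8 275.4] [17.9 17.9] world [[0.701, 0.288], [0.686, 0.233], [0.629, 0.25], [0.645, 0.305]]
scene dark 195 [150.6 263.3] [ 9.2 27.3] world [[0.845, 0.299], [0.846, 0.209], [0.815, 0.212], [0.815, 0.301]]
scene dark 264 [164.1 208.1] [ 8.5 69.9] world [[0.844, 0.182], [0.846, -0.067], [0.815, -0.064], [0.815, 0.184]]
scene glass 373 [222.6 155.4] [20.3 25.3] world [[0.664, -0.028], [0.671, -0.113], [0.607, -0.114], [0.601, -0.029]]
scene glass 1530 [201.2 181.8] [23.9 82.6] world [[0.716, 0.153], [0.723, -0.114], [0.648, -0.11], [0.645, 0.156]]
scene grey 490 [199.  302.5] [25. 24.] world [[0.693, 0.322], [0.617, 0.309], [0.601, 0.386], [0.676, 0.399]]
scene grey 200 [295.6 228. ] [11.2 37. ] world [[0.398, 0.122], [0.389, -0.008], [0.351, -0.005], [0.361, 0.125]]
scene grey 308 [156.7 228. ] [11.7 50.5] world [[0.852, 0.221], [0.865, 0.046], [0.824
[... 1115 characters left out ...]
107], [0.625, -0.107], [0.617, 0.151]]
top grey 307 [231.  237.5] [13. 46.] world [[0.396, 0.121], [0.386, -0.007], [0.35, -0.004], [0.36, 0.124]]
top grey 325 [280.  233.5] [21. 20.] world [[0.405, -0.053], [0.401, -0.109], [0.342, -0.104], [0.346, -0.048]]
top grey 973 [357.5 192.1] [42.7 25.3] world [[0.521, -0.257], [0.546, -0.327], [0.429, -0.361], [0.405, -0.292]]
top grey 681 [115. 150.] [30. 30.] world [[0.702, 0.42], [0.695, 0.332], [0.604, 0.334], [0.611, 0.421]]
top grey 273 [366.6 135.7] [17.3 22.5] world [[0.633, -0.316], [0.683, -0.364], [0.647, -0.399], [0.597, -0.351]]
top grey 7946 [ 41.5 163. ] [108.  83.] world [[0.805, 0.714], [0.786, 0.469], [0.462, 0.47], [0.48, 0.703]]
```

View pics/c1.png

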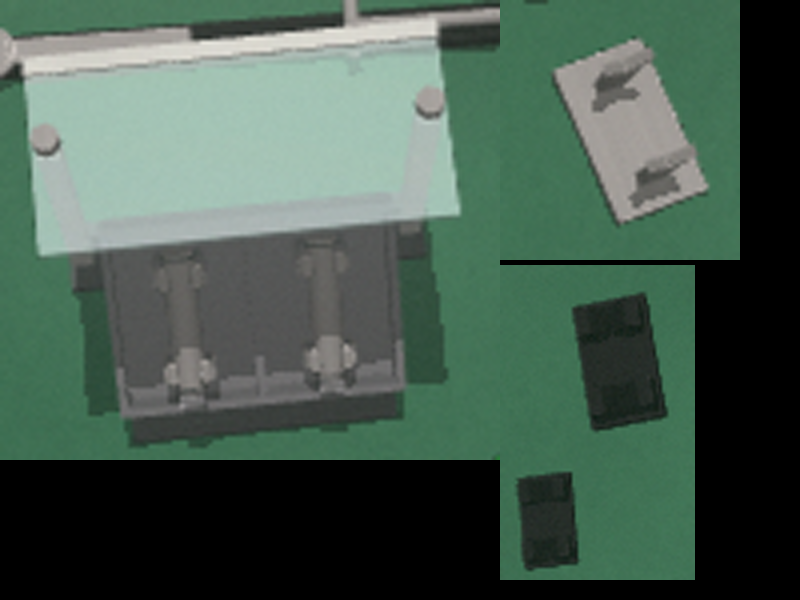

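View pics/c2.png

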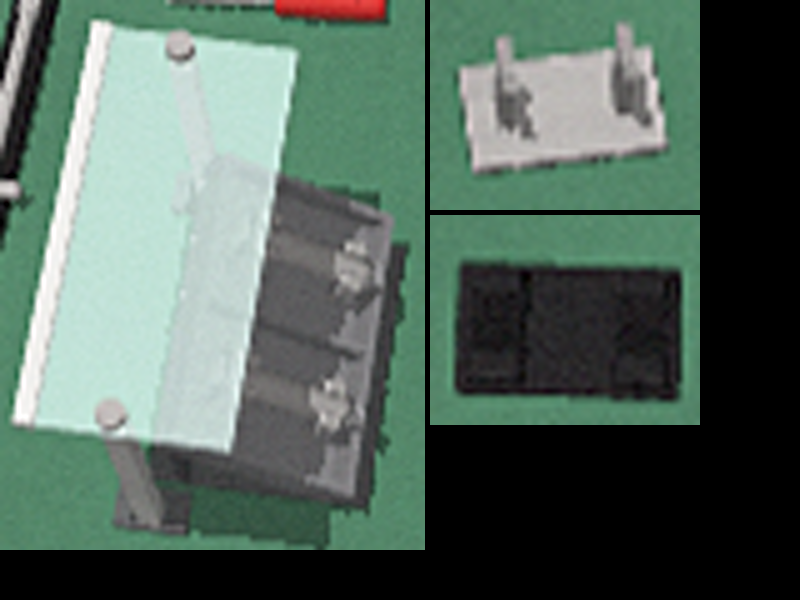

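Larger cradle (c1 crop at (620,362), top px (226,331)): measures about 120×70 mm, so it is the one meant. The smaller one at (189,414) is about 80×47 mm, so it is not. The green pin at (480,293) is not meant either. The pins are in the pockets at c1 (185,310) and (325,300). Next I'll triangulate the corners.

Run:
```python
from h import *
d=pickle.load(open("im0.pkl","rb"));T,S=d["top"],d["scene"]
ct=lambda u,v,ox,oy,x,y,s:((u-ox)/s+x-.5+.5/s,(v-oy)/s+y-.5+.5/s)
t=lambda u,v:ct(u,v,0,0,175,75,4); s=lambda u,v:ct(u,v,0,0,175,135,5)
L=tri([T,S],[t(38,256),s(232,452)]);R=tri([T,S],[t(460,215),s(297,50)])
print("window corners",L,R,np.linalg.norm(L-R))
LB=tri([T,S],[t(26,78),s(35,425)]);RB=tri([T,S],[t(435,40),s(110,27)]);print("back",LB,RB)
yv=(L-R)[:2];yaw=np.arctan2(yv[1],yv[0])-np.pi/2
o=(L+R)[:2]/2;print("tray o",o,"yaw",yaw)
for nm,z in(("top",.23),):
  a,b=ray(T,t(38,256),z),ray(T,t(460,215),z);print("top only",(a+b)/2,np.arctan2(*(a-b)[[1,0]])-np.pi/2,np.linalg.norm(a-b))
  a,b=ray(S,s(232,452),z),ray(S,s(297,50),z);print("scene only",(a+b)/2,np.arctan2(*(a-b)[[1,0]])-np.pi/2,np.linalg.norm(a-b))
# tray front-bottom: pockets projected
c,sn=np.cos(yaw),np.sin(yaw);RT=np.array([[c,-sn,0],[sn,c,0],[0,0,1]])
W=lambda p:RT@np.array(p)+[*o,0]
for n,g in(("top",T),("scene",S)):
  for y in(.0485,-.0485):
    P=[W([-.014+k*.819,y,.09+k*.574]) for k in(-.05,0,.05)]
    q=proj(g,P); print(n,y,((q-[175,75])*4 if n=="top" else (q-[175,135])*5).round().tolist(), P[1].round(4))
q=[t for t in[(555,72),(640,40),(708,190),(620,224)]]
w=[ray(T,ct(u,v,500,0,325,160,4),.01) for u,v in q];print("stand T",np.mean(w,0),np.array(w).round(3).tolist())
q=[(460,70),(652,48),(666,150),(476,172)]
w=[ray(S,ct(u,v,430,0,260,110,6),.008) for u,v in q];print("stand S",np.mean(w,0),np.array(w).round(3).tolist())
```

```text
window corners [0.59750018 0.15071195 0.2303702 ] [ 0.60568732 -0.11046456  0.22880664] 0.26130947421051454
back [0.71484223 0.15277077 0.22951116] [ 0.72270296 -0.10616779  0.22975615]
tray o [0.60159375 0.0201237 ] yaw 0.031336893596153326
top only [0.60050268 0.02072944 0.23      ] 0.02512616805617096 0.26050672316340917
scene only [0.60245247 0.01969648 0.23      ] 0.0345639527167132 0.2615151425607416
top 0.0485 [[192.0, 394.0], [184.0, 326.0], [176.0, 255.0]] [0.5861 0.0682 0.09  ]
top -0.0485 [[332.0, 379.0], [326.0, 311.0], [320.0, 241.0]] [ 0.5891 -0.0288  0.09  ]
scene 0.0485 [[351.0, 414.0], [288.0, 393.0], [222.0, 372.0]] [0.5861 0.0682 0.09  ]
scene -0.0485 [[371.0, 277.0], [309.0, 255.0], [245.0, 231.0]] [ 0.5891 -0.0288  0.09  ]
stand T [ 0.47374603 -0.30883277  0.01      ] [[0.521, -0.26, 0.01], [0.54, -0.324, 0.01], [0.427, -0.358, 0.01], [0.408, -0.293, 0.01]]
stand S [ 0.47605537 -0.30965987  0.008     ] [[0.543, -0.326, 0.008], [0.429, -0.361, 0.008], [0.411, -0.293, 0.008], [0.522, -0.259, 0.008]]
```

The tray model projects onto the pins to within about 1 px. Tray origin is (0.6015,0.020), yaw 0.03. The stand is at (0.475,-0.309), yaw 0.293, and the cradle at about (0.465,0.297), yaw 0.14. Next is the turn needed to reach the pregrasp.

```bash
cat >> h.py <<'E'
from scipy.spatial.transform import Rotation as Ro
def rz(a): return Ro.from_euler("z",a).as_matrix()
DOWN=np.diag([1.,-1,-1])
TY=.03;TO=np.array([.6015,.020,0])
n_=np.array([-.574,0,.819]); TRAYR=rz(TY)@np.array([[.819,0,.574],[0,-1,0],[.574,0,-.819]])  # columns x,y,z
NW=rz(TY)@n_
PIN={s:rz(TY)@np.array([-.014,y,.09])+TO for s,y in(("L",.0485),("R",-.0485))}
def need(P,R):
    s=arm.state();dp=np.array(P)-s["position"];rv=Ro.from_matrix(np.array(R)@s["tool_rot"].T).as_rotvec()
    print("t",round(s["clock"],2),"pos",s["position"].round(4),"w",round(s["width"],3),"F",s["contact_force"].round(2),"gf",round(s["gripper_force"],1))
    print(" shift units",(dp/.02).round(2)," turn units",(rv/.1).round(2))
E
python3 -c "
from h import *
print(PIN,NW);need(PIN['R']+.1*NW,TRAYR)"
```

```text
{'L': array([0.58605152, 0.06805824, 0.09      ]), 'R': array([ 0.58896108, -0.02889811,  0.09      ])} [-0.57374172 -0.01721742  0.819     ]
t 0.1 pos [ 0.1919 -0.568   0.2493] w 0.999 F [-0.94  1.11 -0.35] gf 0.0
 shift units [16.98 26.87 -3.87]  turn units [ 1.07 -6.04 -2.87]
```

```bash
python3 -m creep '[{"x":0.63,"y":1,"z":-0.14,"ax":0.04,"ay":-0.22,"az":-0.11,"fingers":0},{"x":0.63,"y":1,"z":-0.14,"ax":0.04,"ay":-0.22,"az":-0.11,"fingers":0},{"x":0.63,"y":1,"z":-0.14,"ax":0.04,"ay":-0.22,"az":-0.11,"fingers":0},{"x":0.63,"y":1,"z":-0.14,"ax":0.04,"ay":-0.22,"az":-0.11,"fingers":0},{"x":0.63,"y":1,"z":-0.14,"ax":0.04,"ay":-0.22,"az":-0.11,"fingers":0}]' 70
python3 -m creep '[{"x":0.63,"y":1,"z":-0.14,"ax":0.04,"ay":-0.22,"az":-0.11,"fingers":0},{"x":0.63,"y":1,"z":-0.14,"ax":0.04,"ay":-0.22,"az":-0.11,"fingers":0},{"x":0.63,"y":1,"z":-0.14,"ax":0.04,"ay":-0.22,"az":-0.11,"fingers":0},{"x":0.63,"y":1,"z":-0.14,"ax":0.04,"ay":-0.22,"az":-0.11,"fingers":0},{"x":0.63,"y":1,"z":-0.14,"ax":0.04,"ay":-0.22,"az":-0.11,"fingers":0}]'
python3 -m creep '[{"x":0.63,"y":1,"z":-0.14,"ax":0.04,"ay":-0.22,"az":-0.11,"fingers":0},{"x":0.63,"y":1,"z":-0.14,"ax":0.04,"ay":-0.22,"az":-0.11,"fingers":0},{"x":0.63,"y":1,"z":-0.14,"ax":0.04,"ay":-0.22,"az":-0.11,"fingers":0},{"x":0.63,"y":1,"z":-0.14,"ax":0.04,"ay":-0.22,"az":-0.11,"fingers":0},{"x":0.63,"y":1,"z":-0.14,"ax":0.04,"ay":-0.22,"az":-0.11,"fingers":0}]'
python3 -m creep '[{"x":0.63,"y":1,"z":-0.14,"ax":0.04,"ay":-0.22,"az":-0.11,"fingers":0},{"x":0.63,"y":1,"z":-0.14,"ax":0.04,"ay":-0.22,"az":-0.11,"fingers":0},{"x":0.63,"y":1,"z":-0.14,"ax":0.04,"ay":-0.22,"az":-0.11,"fingers":0},{"x":0.63,"y":1,"z":-0.14,"ax":0.04,"ay":-0.22,"az":-0.11,"fingers":0},{"x":0.63,"y":1,"z":-0.14,"ax":0.04,"ay":-0.22,"az":-0.11,"fingers":0}]'
python3 -c "
from h import *
need(PIN['R']+.1*NW,TRAYR);print(arm.state()['joint_positions'])"
```

```text
clock: 0.6
position: [0.2554, -0.4673, 0.2356]
tool_rot: [[0.958, 0.266, 0.111], [0.266, -0.964, 0.018], [0.112, 0.012, -0.994]]
contact_force: [-0.3, -0.3, 0.5]
width: 0.498
gripper_force: 0.0
clock: 1.1
position: [0.3184, -0.3674, 0.2217]
tool_rot: [[0.952, 0.211, 0.22], [0.21, -0.977, 0.028], [0.221, 0.019, -0.975]]
contact_force: [0.8, 0.1, -0.2]
width: 0.501
gripper_force: 0.0
clock: 1.6
position: [0.3813, -0.2674, 0.2078]
tool_rot: [[0.932, 0.155, 0.328], [0.152, -0.988, 0.032], [0.329, 0.02, -0.944]]
contact_force: [0.1, 1.5, -0.3]
width: 0.499
gripper_force: 0.0
clock: 2.1
position: [0.4442, -0.1675, 0.1938]
tool_rot: [[0.897, 0.098, 0.431], [0.094, -0.995, 0.03], [0.432, 0.014, -0.902]]
contact_force: [0.2, 0.3, 0.7]
width: 0.502
gripper_force: 0.0
t 2.1 pos [ 0.4442 -0.1675  0.1938] w 0.502 F [0.23 0.27 0.66] gf 0.0
 shift units [ 4.37  6.84 -1.09]  turn units [ 0.25 -1.63 -0.67]
[-0.69110254 -0.58185677  2.26051354  0.33215014  1.14995972  0.68973995]
```

```bash
python3 -m creep '[{"x":0.62,"y":0.98,"z":-0.16,"ax":0.04,"ay":-0.23,"az":-0.1,"fingers":0},{"x":0.62,"y":0.98,"z":-0.16,"ax":0.04,"ay":-0.23,"az":-0.1,"fingers":0},{"x":0.62,"y":0.98,"z":-0.16,"ax":0.04,"ay":-0.23,"az":-0.1,"fingers":0},{"x":0.62,"y":0.98,"z":-0.16,"ax":0.04,"ay":-0.23,"az":-0.1,"fingers":0},{"x":0.62,"y":0.98,"z":-0.16,"ax":0.04,"ay":-0.23,"az":-0.1,"fingers":0}]'
python3 -m creep '[{"x":0.62,"y":0.98,"z":-0.16,"ax":0.04,"ay":-0.23,"az":-0.1,"fingers":0},{"x":0.62,"y":0.98,"z":-0.16,"ax":0.04,"ay":-0.23,"az":-0.1,"fingers":0},{"fingers":0},{"fingers":0}]'
python3 - <<'E'
from h import *
need(PIN['R']+.1*NW,TRAYR);print(arm.state()['joint_positions'])
g=get_image("top");f=g["frame"][:,:,::-1]
need(PIN['R'],TRAYR)
im=cv2.resize(f[75:190,165:315],None,fx=5,fy=5,interpolation=cv2.INTER_CUBIC)
cv2.imwrite("pics/a1.png",im)
E
```

```text
clock: 2.6
position: [0.5062, -0.0695, 0.1778]
tool_rot: [[0.845, 0.047, 0.533], [0.041, -0.999, 0.023], [0.534, 0.003, -0.846]]
contact_force: [0.0, 0.2, 0.1]
width: 0.502
gripper_force: 0.0
t 2.6 pos [ 0.5062 -0.0695  0.1778] w 0.502 F [0.02 0.22 0.08] gf 0.0
 shift units [ 1.27  1.94 -0.3 ]  turn units [ 0.05 -0.48 -0.17]
[-0.39128351 -0.60038789  2.33752098  0.28941311  0.90536779  1.01005657]
t 2.65 pos [ 0.5065 -0.0673  0.1768] w 0.498 F [ 0.24  0.62 -1.38] gf 0.0
 shift units [ 4.12  1.92 -4.34]  turn units [ 0.02 -0.48 -0.17]schema error: expected keys x, y, z, ax, ay, az, fingers
```

View pics/a1.png

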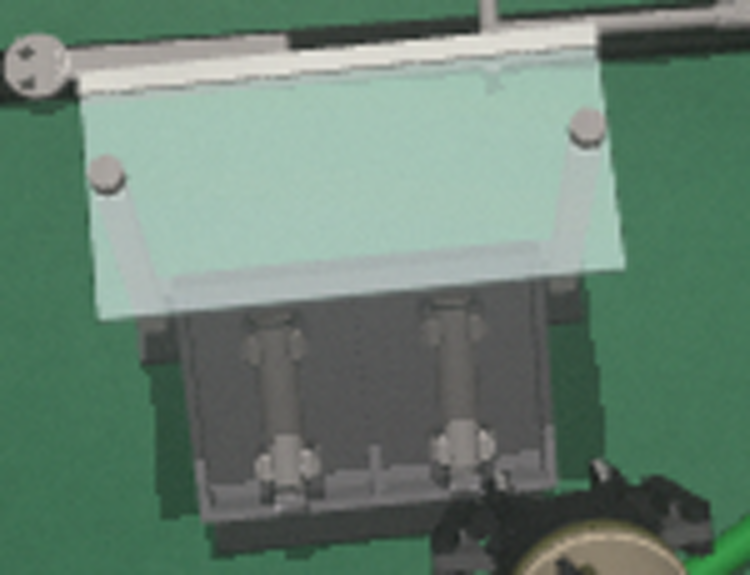

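The picture shows the gripper coming in at the lower right, at (600,540). Both pins are still clipped, with the right one at (458,390).

```bash
python3 -m creep '[{"x":0.64,"y":0.96,"z":-0.12,"ax":0.01,"ay":-0.24,"az":-0.08,"fingers":0},{"x":0.62,"y":0.96,"z":-0.12,"ax":0.01,"ay":-0.24,"az":-0.08,"fingers":0},{"x":0.57,"y":0.02,"z":-0.82,"ax":0,"ay":0,"az":0,"fingers":0},{"x":0.57,"y":0.02,"z":-0.82,"ax":0,"ay":0,"az":0,"fingers":0},{"x":0.57,"y":0.02,"z":-0.82,"ax":0,"ay":0,"az":0,"fingers":0}]'
python3 - <<'E'
from h import *
g=get_image("top");f=g["frame"][:,:,::-1]
g2=get_image("scene");f2=g2["frame"][:,:,::-1]
need(PIN['R'],TRAYR);print(arm.state()['joint_positions'])
im=np.hstack([cv2.resize(f[90:190,190:290],None,fx=4,fy=4,interpolation=cv2.INTER_CUBIC),cv2.resize(f2[140:240,200:300],None,fx=4,fy=4,interpolation=cv2.INTER_CUBIC)])
cv2.imwrite("pics/a2.png",im)
E
```

```text
clock: 3.15
position: [0.5656, -0.0306, 0.1235]
tool_rot: [[0.819, 0.032, 0.573], [0.028, -0.999, 0.016], [0.573, 0.003, -0.82]]
contact_force: [-0.0, 0.0, -0.6]
width: 0.498
gripper_force: 0.0
t 3.25 pos [ 0.564  -0.0304  0.1207] w 0.502 F [ 0.63  1.56 -0.59] gf 0.0
 shift units [ 1.25  0.07 -1.54]  turn units [ 0.02 -0.07 -0.02]
[-0.23718699 -0.35108187  2.29578924  0.2590248   0.62492477  1.13493484]
```

View pics/a2.png

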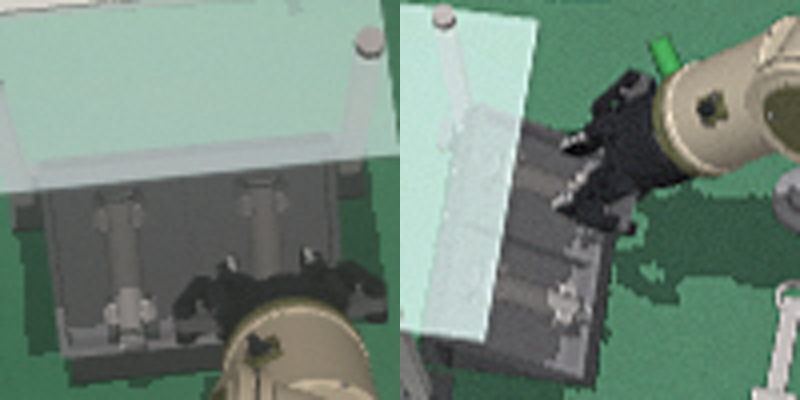

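The fingers straddle the right pin symmetrically: tips at (228,262) and (312,258) in the top crop, with the pin at (262,225). Advancing and closing.

```bash
python3 -m creep '[{"x":0.61,"y":0.03,"z":-0.75,"ax":0,"ay":-0.04,"az":0,"fingers":0},{"x":0.4,"y":0.02,"z":-0.5,"ax":0,"ay":-0.03,"az":0,"fingers":0},{"x":0.2,"y":0.02,"z":-0.25,"ax":0,"ay":0,"az":0,"fingers":0},{"x":0,"y":0,"z":0,"ax":0,"ay":0,"az":0,"fingers":0}]'
python3 -c "
from h import *
need(PIN['R'],TRAYR)"
```

```text
clock: 3.65
position: [0.5892, -0.0294, 0.0938]
tool_rot: [[0.816, 0.032, 0.577], [0.027, -0.999, 0.016], [0.578, 0.003, -0.816]]
contact_force: [0.1, 0.1, -0.3]
width: 0.5
gripper_force: 0.0
t 3.65 pos [ 0.5892 -0.0294  0.0938] w 0.5 F [ 0.12  0.12 -0.3 ] gf 0.0
 shift units [-0.01  0.03 -0.19]  turn units [ 0.03  0.05 -0.02]
```

```bash
python3 -m creep '[{"x":0.03,"y":0.03,"z":-0.1,"ax":0,"ay":0.03,"az":0,"fingers":-1},{"x":0,"y":0,"z":0,"ax":0,"ay":0,"az":0,"fingers":-1},{"x":0,"y":0,"z":0,"ax":0,"ay":0,"az":0,"fingers":-1},{"x":0,"y":0,"z":0,"ax":0,"ay":0,"az":0,"fingers":-1},{"x":0,"y":0,"z":0,"ax":0,"ay":0,"az":0,"fingers":-1}]' 80
python3 -c "
from h import *
need(PIN['R'],TRAYR)"
```

```text
clock: 4.15
position: [0.5903, -0.0299, 0.0932]
tool_rot: [[0.816, 0.031, 0.577], [0.028, -1.0, 0.014], [0.577, 0.004, -0.817]]
contact_force: [-4.7, -5.9, 3.6]
width: 0.226
gripper_force: 78.0
t 4.15 pos [ 0.5903 -0.0299  0.0932] w 0.226 F [-4.68 -5.92  3.59] gf 78.0
 shift units [-0.07  0.05 -0.16]  turn units [ 0.04  0.04 -0.01]
```

```bash
python3 -m creep '[{"x":-0.14,"y":0,"z":0.2,"ax":0,"ay":0,"az":0,"fingers":-1},{"x":-0.14,"y":0,"z":0.2,"ax":0,"ay":0,"az":0,"fingers":-1},{"x":-0.14,"y":0,"z":0.2,"ax":0,"ay":0,"az":0,"fingers":-1},{"x":-0.14,"y":0,"z":0.2,"ax":0,"ay":0,"az":0,"fingers":-1},{"x":-0.14,"y":0,"z":0.2,"ax":0,"ay":0,"az":0,"fingers":-1}]' 80
python3 -m creep '[{"x":-0.28,"y":0,"z":0.4,"ax":0,"ay":0,"az":0,"fingers":-1},{"x":-0.28,"y":0,"z":0.4,"ax":0,"ay":0,"az":0,"fingers":-1},{"x":-0.28,"y":0,"z":0.4,"ax":0,"ay":0,"az":0,"fingers":-1},{"x":-0.28,"y":0,"z":0.4,"ax":0,"ay":0,"az":0,"fingers":-1},{"x":-0.28,"y":0,"z":0.4,"ax":0,"ay":0,"az":0,"fingers":-1}]' 80
python3 -m creep '[{"x":-0.1,"y":0,"z":0.2,"ax":0,"ay":0,"az":0,"fingers":-1},{"x":0,"y":0,"z":0,"ax":0,"ay":0,"az":0,"fingers":-1},{"x":0,"y":0,"z":0,"ax":0,"ay":0,"az":0,"fingers":-1}]' 80
python3 - <<'E'
from h import *
F=[]
for i in range(4):
    g=get_image("top" if i%2 else "scene");F.append(arm.state()["contact_force"])
    if i==0:g2=g
print(np.array(F).round(2),np.mean(F,0));need(PIN['R'],TRAYR)
f=g["frame"][:,:,::-1];f2=g2["frame"][:,:,::-1]
im=np.hstack([cv2.resize(f[90:190,190:290],None,fx=4,fy=4,interpolation=cv2.INTER_CUBIC),cv2.resize(f2[140:240,200:300],None,fx=4,fy=4,interpolation=cv2.INTER_CUBIC)])
cv2.imwrite("pics/a3.png",im)
E
```

```text
clock: 4.65
position: [0.5757, -0.0288, 0.1125]
tool_rot: [[0.817, 0.032, 0.576], [0.028, -0.999, 0.016], [0.576, 0.003, -0.818]]
contact_force: [-0.6, 0.5, -3.5]
width: 0.225
gripper_force: 80.5
clock: 5.15
position: [0.5473, -0.0284, 0.1522]
tool_rot: [[0.817, 0.032, 0.575], [0.028, -0.999, 0.016], [0.575, 0.003, -0.818]]
contact_force: [0.6, 0.9, -2.3]
width: 0.227
gripper_force: 80.5
clock: 5.45
position: [0.5461, -0.0287, 0.1561]
tool_rot: [[0.817, 0.032, 0.576], [0.028, -0.999, 0.016], [0.576, 0.003, -0.817]]
contact_force: [0.1, -0.7, -2.9]
width: 0.228
gripper_force: 80.5
[[-0.62  0.75 -3.71]
 [-0.4   0.15 -2.91]
 [ 0.05 -0.19 -2.87]
 [ 0.38 -0.69 -3.64]] [-0.14978512  0.00622975 -3.28540482]
t 5.65 pos [ 0.546  -0.0287  0.1556] w 0.23 F [ 0.38 -0.69 -3.64] gf 80.5
 shift units [ 2.15 -0.01 -3.28]  turn units [ 0.03  0.02 -0.02]
```

View pics/a3.png

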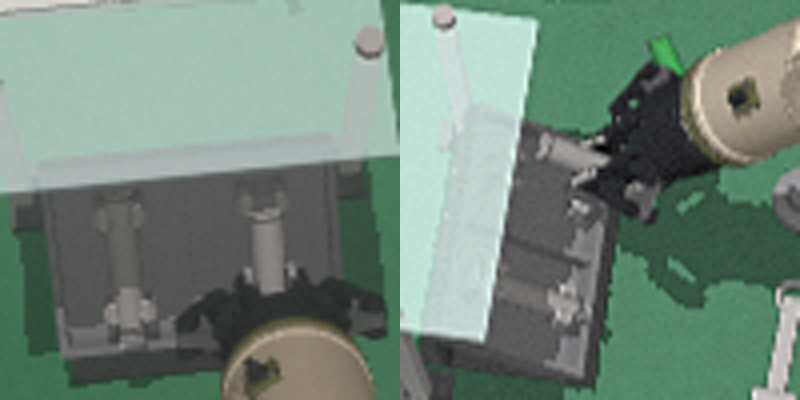

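The pin came out cleanly, visible at (268,250) in the top crop. The load is 3.3 N, so this is the heavy pin and it goes to the stand.

```bash
cat >> h.py <<'E'
SY=.293;ST=np.array([.475,-.309,0.]);SR=rz(SY)@DOWN
CY=.14;CR=np.array([.465,.297,0.]);CRR=rz(CY)@DOWN
E
python3 -c "
from h import *
need(ST+rz(SY)@[.003,0,.14],SR)"
```

```text
t 5.65 pos [ 0.546  -0.0287  0.1556] w 0.23 F [ 0.38 -0.69 -3.64] gf 80.5
 shift units [ -3.41 -13.97  -0.78]  turn units [-0.97  6.07  2.52]
```

```bash
python3 -m creep '[{"x":-0.5,"y":-0.7,"z":0,"ax":-0.03,"ay":0.2,"az":0.08,"fingers":-1},{"x":-0.5,"y":-0.93,"z":0,"ax":-0.06,"ay":0.4,"az":0.17,"fingers":-1},{"x":-0.5,"y":-0.93,"z":0,"ax":-0.06,"ay":0.4,"az":0.17,"fingers":-1},{"x":-0.5,"y":-0.93,"z":0,"ax":-0.06,"ay":0.4,"az":0.17,"fingers":-1},{"x":-0.5,"y":-0.93,"z":0,"ax":-0.06,"ay":0.4,"az":0.17,"fingers":-1}]' 80
python3 -m creep '[{"x":-0.08,"y":-0.93,"z":-0.05,"ax":-0.07,"ay":0.41,"az":0.17,"fingers":-1},{"x":-0.08,"y":-0.93,"z":-0.05,"ax":-0.07,"ay":0.41,"az":0.17,"fingers":-1},{"x":-0.08,"y":-0.93,"z":-0.05,"ax":-0.07,"ay":0.41,"az":0.17,"fingers":-1},{"x":-0.08,"y":-0.93,"z":-0.05,"ax":-0.07,"ay":0.41,"az":0.17,"fingers":-1},{"x":-0.08,"y":-0.93,"z":-0.05,"ax":-0.07,"ay":0.41,"az":0.17,"fingers":-1}]' 80
python3 -m creep '[{"x":-0.08,"y":-0.93,"z":-0.05,"ax":-0.07,"ay":0.41,"az":0.17,"fingers":-1},{"x":-0.08,"y":-0.93,"z":-0.05,"ax":-0.07,"ay":0.41,"az":0.17,"fingers":-1},{"x":-0.08,"y":-0.93,"z":-0.05,"ax":-0.07,"ay":0.41,"az":0.17,"fingers":-1},{"x":-0.08,"y":-0.93,"z":-0.05,"ax":-0.07,"ay":0.41,"az":0.17,"fingers":-1},{"x":0,"y":0,"z":0,"ax":0,"ay":0,"az":0,"fingers":-1}]' 80
python3 -c "
from h import *
need(ST+rz(SY)@[.003,0,.1],SR)"
```

```text
clock: 6.15
position: [0.4959, -0.118, 0.1562]
tool_rot: [[0.902, 0.11, 0.417], [0.107, -0.994, 0.03], [0.418, 0.017, -0.908]]
contact_force: [-0.2, -0.8, -2.9]
width: 0.229
gripper_force: 80.5
clock: 6.65
position: [0.4883, -0.2112, 0.1509]
tool_rot: [[0.955, 0.198, 0.221], [0.197, -0.98, 0.024], [0.221, 0.02, -0.975]]
contact_force: [0.3, -0.6, -2.6]
width: 0.226
gripper_force: 80.5
clock: 7.15
position: [0.4824, -0.2866, 0.1468]
tool_rot: [[0.962, 0.266, 0.058], [0.266, -0.964, 0.005], [0.058, 0.01, -0.998]]
contact_force: [0.3, 0.5, -3.2]
width: 0.226
gripper_force: 80.4
t 7.15 pos [ 0.4824 -0.2866  0.1468] w 0.226 F [ 0.27  0.46 -3.17] gf 80.4
 shift units [-0.22 -1.08 -2.34]  turn units [-0.06  0.58  0.24]
```

```bash
python3 -m creep '[{"x":-0.11,"y":-0.54,"z":-0.2,"ax":-0.03,"ay":0.29,"az":0.12,"fingers":-1},{"x":-0.11,"y":-0.54,"z":-0.4,"ax":-0.03,"ay":0.29,"az":0.12,"fingers":-1},{"x":0,"y":0,"z":-0.8,"ax":0,"ay":0,"az":0,"fingers":-1},{"x":0,"y":0,"z":-0.6,"ax":0,"ay":0,"az":0,"fingers":-1},{"x":0,"y":0,"z":0,"ax":0,"ay":0,"az":0,"fingers":-1}]' 80
python3 - <<'E'
from h import *
need(ST+rz(SY)@[.003,0,.077],SR)
g=get_image("top");g2=get_image("scene")
f=g["frame"][:,:,::-1];f2=g2["frame"][:,:,::-1]
im=np.hstack([cv2.resize(f[150:240,315:395],None,fx=5,fy=5,interpolation=cv2.INTER_CUBIC),cv2.resize(f2[80:170,240:320],None,fx=5,fy=5,interpolation=cv2.INTER_CUBIC)])
cv2.imwrite("pics/a4.png",im)
need(ST+rz(SY)@[.003,0,.077],SR)
E
```

```text
clock: 7.65
position: [0.4757, -0.3041, 0.1038]
tool_rot: [[0.957, 0.289, -0.002], [0.289, -0.957, 0.005], [-0.001, -0.005, -1.0]]
contact_force: [-1.6, 0.3, -4.0]
width: 0.23
gripper_force: 80.5
t 7.65 pos [ 0.4757 -0.3041  0.1038] w 0.23 F [-1.59  0.3  -4.02] gf 80.5
 shift units [ 0.11 -0.2  -1.34]  turn units [-0.05 -0.02 -0.01]
t 7.75 pos [ 0.477  -0.3053  0.1064] w 0.231 F [ 0.91 -1.47 -2.27] gf 80.5
 shift units [ 0.04 -0.14 -1.47]  turn units [-0.02  0.   -0.01]
```

View pics/a4.png

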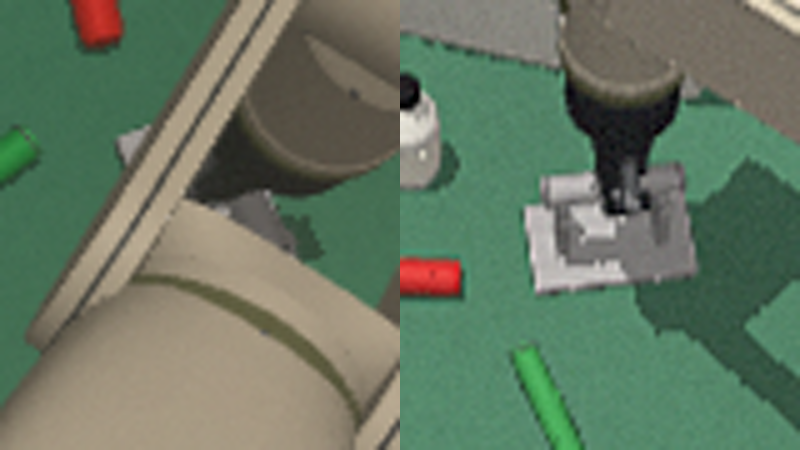

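The scene crop shows the pin over the stand, ends at (543,186) and (684,178), with the fingers near (628,190). I'll compute the pin centre by ray and check it against the stand base.

Run:
```python
from h import *
d=pickle.load(open("im0.pkl","rb"));S=d["scene"];T=d["top"]
m=lambda u,v:((u-400)/5+240-.4,v/5+80-.4)
a,b=ray(S,m(543,186),.107),ray(S,m(684,178),.107)
c=(a+b)/2;v=a-b;print("pin",a,b,c,np.linalg.norm(v),np.arctan2(v[1],v[0]))
p=arm.state()["position"];x=rz(SY)[:,0];y=rz(SY)[:,1]
print("pin-tcp along x,y",(c-p)@x,(c-p)@y,"pin-stand",(c-ST)@x,(c-ST)@y)
# yoke tips in im0: scene c2 crop (504,38),(625,25) ; top c1 crop tips
cs=lambda u,v:((u-430)/6+260-.4,v/6+110-.4)
for q in[(504,38),(625,25)]: print("yoke S top",ray(S,cs(*q),.08))
```

```text
pin [ 0.52567752 -0.29230135  0.107     ] [ 0.4301485  -0.31432584  0.107     ] [ 0.47791301 -0.30331359  0.107     ] 0.09803505245102924 0.22659342465010593
pin-tcp along x,y 0.001458027624065795 0.001637772415277061 pin-stand 0.004431244887285722 0.00460271020856123
yoke S top [ 0.51505905 -0.3127068   0.08      ]
yoke S top [ 0.44603361 -0.33280942  0.08      ]
```

```bash
python3 -m creep '[{"x":-0.02,"y":-0.17,"z":-0.3,"ax":0,"ay":0,"az":0,"fingers":-1},{"x":0,"y":0,"z":-0.3,"ax":0,"ay":0,"az":0,"fingers":-1},{"x":0,"y":0,"z":-0.3,"ax":0,"ay":0,"az":0,"fingers":-1},{"x":0,"y":0,"z":-0.2,"ax":0,"ay":0,"az":0,"fingers":-1},{"x":0,"y":0,"z":0,"ax":0,"ay":0,"az":0,"fingers":-1}]' 80
python3 -c "
from h import *
need(ST+rz(SY)@[.001,0,.077],SR)"
```

```text
clock: 8.25
position: [0.4765, -0.3092, 0.0842]
tool_rot: [[0.957, 0.29, 0.0], [0.29, -0.957, 0.002], [0.001, -0.002, -1.0]]
contact_force: [-0.1, -0.2, -3.4]
width: 0.23
gripper_force: 80.5
t 8.25 pos [ 0.4765 -0.3092  0.0842] w 0.23 F [-0.12 -0.24 -3.4 ] gf 80.5
 shift units [-0.03  0.02 -0.36]  turn units [-0.02  0.   -0.01]
```

```bash
python3 -m creep '[{"x":-0.02,"y":0.01,"z":-0.12,"ax":0,"ay":0,"az":0,"fingers":-1},{"x":0,"y":0,"z":-0.12,"ax":0,"ay":0,"az":0,"fingers":-1},{"x":0,"y":0,"z":0,"ax":0,"ay":0,"az":0,"fingers":-1}]' 80
python3 -m creep '[{"x":0,"y":0,"z":-0.08,"ax":0,"ay":0,"az":0,"fingers":-1},{"x":0,"y":0,"z":0,"ax":0,"ay":0,"az":0,"fingers":-1}]' 80
```

```text
clock: 8.55
position: [0.477, -0.3098, 0.0808]
tool_rot: [[0.957, 0.29, 0.002], [0.29, -0.957, 0.0], [0.002, 0.0, -1.0]]
contact_force: [0.6, -1.1, -2.4]
width: 0.225
gripper_force: 80.7
clock: 8.75
position: [0.4774, -0.3104, 0.08]
tool_rot: [[0.957, 0.289, 0.003], [0.289, -0.957, -0.001], [0.003, 0.002, -1.0]]
contact_force: [-0.3, -2.4, 2.4]
width: 0.227
gripper_force: 81.4
```

```bash
python3 -m creep '[{"x":0,"y":-0.04,"z":-0.05,"ax":0,"ay":0,"az":0,"fingers":-1},{"x":0,"y":0,"z":0,"ax":0,"ay":0,"az":0,"fingers":-1}]' 80
python3 -m creep '[{"x":0,"y":-0.04,"z":-0.05,"ax":0,"ay":0,"az":0,"fingers":-1},{"x":0,"y":0,"z":0,"ax":0,"ay":0,"az":0,"fingers":-1}]' 80
```

```text
clock: 8.95
position: [0.4775, -0.3106, 0.0796]
tool_rot: [[0.957, 0.29, 0.003], [0.29, -0.957, 0.0], [0.003, 0.001, -1.0]]
contact_force: [-2.0, 1.9, 11.7]
width: 0.226
gripper_force: 82.5
clock: 9.15
position: [0.4776, -0.3108, 0.0795]
tool_rot: [[0.957, 0.29, 0.003], [0.29, -0.957, 0.001], [0.003, -0.0, -1.0]]
contact_force: [-6.5, 7.8, 20.1]
width: 0.229
gripper_force: 83.5
```

Seated: z has stopped moving and contact is firm. Releasing gently and rising.

```bash
python3 -m creep '[{"x":0,"y":0.04,"z":0.06,"ax":0,"ay":0,"az":0,"fingers":-1},{"x":0,"y":0,"z":0,"ax":0,"ay":0,"az":0,"fingers":-0.2},{"x":0,"y":0,"z":0,"ax":0,"ay":0,"az":0,"fingers":0},{"x":0,"y":0,"z":0,"ax":0,"ay":0,"az":0,"fingers":0},{"x":0,"y":0,"z":0,"ax":0,"ay":0,"az":0,"fingers":0}]' 30
python3 -m creep '[{"x":0,"y":0,"z":0.4,"ax":0,"ay":0,"az":0,"fingers":0},{"x":0,"y":0,"z":0.8,"ax":0,"ay":0,"az":0,"fingers":0},{"x":0,"y":0,"z":1,"ax":0,"ay":0,"az":0,"fingers":0},{"x":0,"y":0,"z":1,"ax":0,"ay":0,"az":0,"fingers":0},{"x":0,"y":0,"z":1,"ax":0,"ay":0,"az":0,"fingers":0}]' 80
python3 -c "
from h import *
need(PIN['L']+.1*NW,TRAYR)"
```

```text
clock: 9.65
position: [0.4764, -0.31, 0.0776]
tool_rot: [[0.957, 0.29, 0.001], [0.29, -0.957, 0.002], [0.001, -0.001, -1.0]]
contact_force: [-0.2, -0.3, -0.2]
width: 0.498
gripper_force: 0.0
clock: 10.15
position: [0.477, -0.3105, 0.1646]
tool_rot: [[0.957, 0.29, 0.003], [0.29, -0.957, 0.0], [0.002, 0.001, -1.0]]
contact_force: [-0.1, -0.2, -0.6]
width: 0.501
gripper_force: 0.0
t 10.15 pos [ 0.477  -0.3105  0.1646] w 0.501 F [-0.08 -0.23 -0.62] gf 0.0
 shift units [ 2.58 18.84  0.36]  turn units [ 0.99 -6.02 -2.55]
```

```bash
python3 -m creep '[{"x":0.05,"y":0.94,"z":0.1,"ax":0.05,"ay":-0.3,"az":-0.13,"fingers":0},{"x":0.05,"y":0.94,"z":0.1,"ax":0.05,"ay":-0.3,"az":-0.13,"fingers":0},{"x":0.05,"y":0.94,"z":0.1,"ax":0.05,"ay":-0.3,"az":-0.13,"fingers":0},{"x":0.05,"y":0.94,"z":0.1,"ax":0.05,"ay":-0.3,"az":-0.13,"fingers":0},{"x":0.05,"y":0.94,"z":0,"ax":0.05,"ay":-0.3,"az":-0.13,"fingers":0}]'
python3 -m creep '[{"x":0.05,"y":0.94,"z":0,"ax":0.05,"ay":-0.3,"az":-0.13,"fingers":0},{"x":0.05,"y":0.94,"z":0,"ax":0.05,"ay":-0.3,"az":-0.13,"fingers":0},{"x":0.05,"y":0.94,"z":0,"ax":0.05,"ay":-0.3,"az":-0.13,"fingers":0},{"x":0.05,"y":0.94,"z":0,"ax":0.05,"ay":-0.3,"az":-0.13,"fingers":0},{"x":0.05,"y":0.94,"z":0,"ax":0.05,"ay":-0.3,"az":-0.13,"fingers":0}]'
python3 -m creep '[{"x":0.05,"y":0.94,"z":0,"ax":0.05,"ay":-0.3,"az":-0.13,"fingers":0},{"x":0.05,"y":0.94,"z":0,"ax":0.05,"ay":-0.3,"az":-0.13,"fingers":0},{"x":0.05,"y":0.94,"z":0,"ax":0.05,"ay":-0.3,"az":-0.13,"fingers":0},{"x":0.05,"y":0.94,"z":0,"ax":0.05,"ay":-0.3,"az":-0.13,"fingers":0},{"x":0.05,"y":0.94,"z":0,"ax":0.05,"ay":-0.3,"az":-0.13,"fingers":0}]'
python3 -m creep '[{"x":0.3,"y":0.94,"z":0,"ax":0.05,"ay":-0.3,"az":-0.13,"fingers":0},{"x":0.37,"y":0.94,"z":0,"ax":0.05,"ay":-0.3,"az":-0.13,"fingers":0},{"x":0.37,"y":0.94,"z":0,"ax":0.05,"ay":-0.3,"az":-0.13,"fingers":0},{"x":0.37,"y":0.94,"z":0,"ax":0.05,"ay":-0.3,"az":-0.13,"fingers":0},{"x":0.37,"y":0.94,"z":0,"ax":0.05,"ay":-0.3,"az":-0.13,"fingers":0}]'
python3 - <<'E'
from h import *
need(PIN['L']+.05*NW,TRAYR)
# stand pin check
g=get_image("top");f=g["frame"]
g2=get_image("scene");pickle.dump({"top":g,"scene":g2},open("im1.pkl","wb"))
need(PIN['L']+.05*NW,TRAYR)
E
```

```text
clock: 10.65
position: [0.4823, -0.2159, 0.1723]
tool_rot: [[0.962, 0.225, 0.155], [0.225, -0.974, 0.02], [0.155, 0.016, -0.988]]
contact_force: [0.2, -0.1, 1.3]
width: 0.498
gripper_force: 0.0
clock: 11.15
position: [0.4871, -0.1217, 0.172]
tool_rot: [[0.94, 0.159, 0.302], [0.157, -0.987, 0.03], [0.303, 0.019, -0.953]]
contact_force: [-0.1, -0.0, -0.3]
width: 0.503
gripper_force: 0.0
clock: 11.65
position: [0.4921, -0.0276, 0.172]
tool_rot: [[0.892, 0.092, 0.443], [0.088, -0.996, 0.029], [0.444, 0.013, -0.896]]
contact_force: [0.4, 0.1, -0.4]
width: 0.501
gripper_force: 0.0
clock: 12.15
position: [0.528, 0.0666, 0.1722]
tool_rot: [[0.818, 0.026, 0.574], [0.019, -1.0, 0.019], [0.574, -0.004, -0.819]]
contact_force: [0.1, -0.4, 1.2]
width: 0.503
gripper_force: 0.0
t 12.15 pos [0.528  0.0666 0.1722] w 0.503 F [ 0.13 -0.43  1.2 ] gf 0.0
 shift units [ 1.47  0.03 -2.06]  turn units [-0.04  0.    0.04]
t 12.25 pos [0.5275 0.0676 0.1713] w 0.498 F [-0.13 -0.34 -1.11] gf 0.0
 shift units [ 1.49 -0.02 -2.02]  turn units [-0.04 -0.01  0.01]
```

```bash
python3 -m creep '[{"x":0.6,"y":0,"z":-0.82,"ax":-0.03,"ay":0,"az":0.02,"fingers":0},{"x":0.6,"y":0,"z":-0.82,"ax":0,"ay":0,"az":0,"fingers":0},{"x":0.6,"y":0,"z":-0.82,"ax":0,"ay":0,"az":0,"fingers":0},{"x":0.6,"y":0,"z":-0.82,"ax":0,"ay":0,"az":0,"fingers":0},{"x":0,"y":0,"z":0,"ax":0,"ay":0,"az":0,"fingers":0}]'
python3 -m creep '[{"x":0.35,"y":0,"z":-0.5,"ax":0,"ay":0,"az":0,"fingers":0},{"x":0.15,"y":0,"z":-0.25,"ax":0,"ay":0,"az":0,"fingers":0},{"x":0,"y":0,"z":0,"ax":0,"ay":0,"az":0,"fingers":0}]'
python3 - <<'E'
from h import *
need(PIN['L'],TRAYR)
g=pickle.load(open("im1.pkl","rb"));f=g["top"]["frame"][:,:,::-1];f2=g["scene"]["frame"][:,:,::-1]
im=np.hstack([cv2.resize(f[150:240,315:395],None,fx=5,fy=5,interpolation=cv2.INTER_CUBIC),cv2.resize(f2[80:170,240:320],None,fx=5,fy=5,interpolation=cv2.INTER_CUBIC)])
cv2.imwrite("pics/a5.png",im)
E
```

```text
clock: 12.75
position: [0.5747, 0.0648, 0.1026]
tool_rot: [[0.823, 0.028, 0.568], [0.023, -1.0, 0.016], [0.568, -0.0, -0.823]]
contact_force: [-0.5, -0.9, -0.1]
width: 0.499
gripper_force: 0.0
clock: 13.05
position: [0.5852, 0.0654, 0.0898]
tool_rot: [[0.821, 0.029, 0.57], [0.023, -1.0, 0.017], [0.571, -0.0, -0.821]]
contact_force: [0.6, 0.9, -0.6]
width: 0.502
gripper_force: 0.0
t 13.05 pos [0.5852 0.0654 0.0898] w 0.502 F [ 0.63  0.91 -0.55] gf 0.0
 shift units [0.04 0.14 0.01]  turn units [-0.   -0.04  0.01]
```

View pics/a5.png

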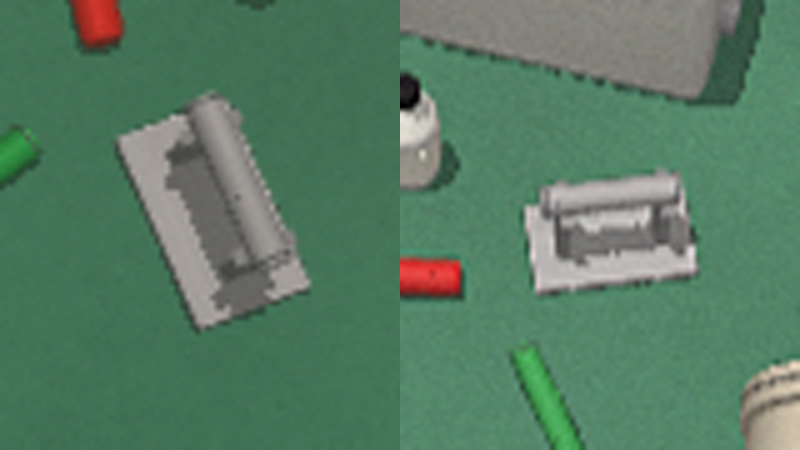

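The heavy pin lies in the stand: ends at about (212,100) and (278,258) in the top crop, (547,198) and (682,187) in the scene crop. Now I'll grip the left pin and measure the placed one.

```bash
python3 -m creep '[{"x":0,"y":0.13,"z":0.05,"ax":0,"ay":0,"az":0,"fingers":0},{"x":0,"y":0,"z":0,"ax":0,"ay":0,"az":0,"fingers":-1},{"x":0,"y":0,"z":0,"ax":0,"ay":0,"az":0,"fingers":-1},{"x":0,"y":0,"z":0,"ax":0,"ay":0,"az":0,"fingers":-1},{"x":0,"y":0,"z":0,"ax":0,"ay":0,"az":0,"fingers":-1}]' 80
python3 - <<'E'
from h import *
need(PIN['L'],TRAYR)
d=pickle.load(open("im1.pkl","rb"));T,S=d["top"],d["scene"]
m=lambda u,v:((u-400)/5+240-.4,v/5+80-.4)
t=lambda u,v:(u/5+315-.4,v/5+150-.4)
for z in(.08,):
  for g,a,b in((T,t(210,103),t(276,256)),(S,m(546,198),m(682,187))):
    a,b=ray(g,a,z),ray(g,b,z);c=(a+b)/2;v=a-b;x=rz(SY)
    print(c,np.linalg.norm(v),np.arctan2(v[1],v[0]),"off",x.T@(c-ST))
E
```

```text
clock: 13.55
position: [0.5855, 0.0671, 0.0918]
tool_rot: [[0.82, 0.028, 0.572], [0.024, -1.0, 0.015], [0.572, 0.001, -0.82]]
contact_force: [-12.2, -11.2, 12.5]
width: 0.229
gripper_force: 77.6
t 13.55 pos [0.5855 0.0671 0.0918] w 0.229 F [-12.19 -11.16  12.51] gf 77.6
 shift units [ 0.03  0.05 -0.09]  turn units [ 0.01 -0.02  0.02]
[ 0.47802606 -0.3101765   0.08      ] 0.09065870105184443 0.2768057693174398 off [ 0.00255729 -0.00200037  0.08      ]
[ 0.47732213 -0.3101497   0.08      ] 0.09635556111020917 0.25350089356566324 off [ 0.0018911  -0.00177139  0.08      ]
```

```bash
python3 -m creep '[{"x":-0.14,"y":0,"z":0.2,"ax":0,"ay":0,"az":0,"fingers":-1},{"x":-0.14,"y":0,"z":0.2,"ax":0,"ay":0,"az":0,"fingers":-1},{"x":-0.14,"y":0,"z":0.2,"ax":0,"ay":0,"az":0,"fingers":-1},{"x":-0.14,"y":0,"z":0.2,"ax":0,"ay":0,"az":0,"fingers":-1},{"x":-0.14,"y":0,"z":0.2,"ax":0,"ay":0,"az":0,"fingers":-1}]' 80
python3 -m creep '[{"x":-0.28,"y":0,"z":0.4,"ax":0,"ay":0,"az":0,"fingers":-1},{"x":-0.28,"y":0,"z":0.4,"ax":0,"ay":0,"az":0,"fingers":-1},{"x":-0.28,"y":0,"z":0.4,"ax":0,"ay":0,"az":0,"fingers":-1},{"x":-0.28,"y":0,"z":0.4,"ax":0,"ay":0,"az":0,"fingers":-1},{"x":-0.28,"y":0,"z":0.4,"ax":0,"ay":0,"az":0,"fingers":-1}]' 80
python3 -m creep '[{"x":-0.1,"y":0,"z":0.2,"ax":0,"ay":0,"az":0,"fingers":-1},{"x":0,"y":0,"z":0,"ax":0,"ay":0,"az":0,"fingers":-1},{"x":0,"y":0,"z":0,"ax":0,"ay":0,"az":0,"fingers":-1}]' 80
python3 - <<'E'
from h import *
F=[]
for i in range(4):
    g=get_image("top" if i%2 else "scene");F.append(arm.state()["contact_force"])
print(np.mean(F,0))
need(CR+rz(CY)@[.001,0,.12],CRR)
# refine cradle from im0 dark masks: outline corners at base (0.01) and block tops
d=pickle.load(open("im0.pkl","rb"))
for n in("top","scene"):
    g=d[n];m=(g["frame"].max(2)<52).astype(np.uint8)
    c,_=cv2.findContours(m,cv2.RETR_EXTERNAL,cv2.CHAIN_APPROX_NONE)
    tgt=proj(g,[.465,.297,.01])[0]
    q=max((q for q in c if cv2.pointPolygonTest(q,tuple(map(float,tgt)),False)>=0),key=cv2.contourArea)
    # compare with model: base outline + blocks hull
    for (X,Y,A) in[(.465,.297,.14),(.463,.297,.14),(.467,.297,.14),(.465,.299,.14),(.465,.295,.14)]:
        P=[rz(A)@[sx*.06,sy*.035,z]+[X,Y,0] for sx in(1,-1) for sy in(1,-1) for z in(0,.01)]+[rz(A)@[sx*.051,sy*.0305,.034]+[X,Y,0] for sx in(1,-1) for sy in(1,-1)]
        h=cv2.convexHull(proj(g,P).astype(np.float32));M=cv2.moments(h);N=cv2.moments(m*0+cv2.drawContours(m*0,[q],-1,1,-1),True)
        print(n,X,Y,"model c",round(M["m10"]/M["m00"],2),round(M["m01"]/M["m00"],2),M["m00"],"seen",round(N["m10"]/N["m00"],2),round(N["m01"]/N["m00"],2),N["m00"])
E
```

```text
clock: 14.05
position: [0.5711, 0.0684, 0.111]
tool_rot: [[0.82, 0.029, 0.571], [0.023, -1.0, 0.017], [0.571, -0.001, -0.821]]
contact_force: [0.3, 0.2, -1.5]
width: 0.226
gripper_force: 80.1
clock: 14.55
position: [0.5426, 0.0687, 0.1508]
tool_rot: [[0.821, 0.029, 0.571], [0.024, -1.0, 0.018], [0.571, -0.001, -0.821]]
contact_force: [0.2, 0.3, -1.7]
width: 0.23
gripper_force: 80.1
clock: 14.85
position: [0.5412, 0.0685, 0.1544]
tool_rot: [[0.82, 0.029, 0.571], [0.023, -1.0, 0.017], [0.571, -0.001, -0.821]]
contact_force: [0.2, 0.8, -1.5]
width: 0.224
gripper_force: 80.2
[ 0.2215431   0.19780582 -0.85086944]
t 15.05 pos [0.541  0.0684 0.1538] w 0.228 F [-0.04 -0.57 -0.26] gf 80.2
 shift units [-3.75 11.44 -1.69]  turn units [-0.52  6.05  1.08]
top 0.465 0.297 model c 144.73 211.94 1079.7255401884904 seen 144.54 212.14 1013.0
top 0.463 0.297 model c 144.75 212.63 1080.7216082990635 seen 144.54 212.14 1013.0
top 0.467 0.297 model c 144.7 211.24 1078.7306803385727 seen 144.54 212.14 1013.0
top 0.465 0.299 model c 144.01 211.99 1080.5228341650218 seen 144.54 212.14 1013.0
top 0.465 0.295 model c 145.44 211.88 1078.927510362235 seen 144.54 212.14 1013.0
scene 0.465 0.297 model c 257.97 294.17 834.0252840744797 seen 257.78 294.07 788.0
scene 0.463 0.297 model c 258.58 294.27 834.1752303570975 seen 257.78 294.07 788.0
scene 0.467 0.297 model c 257.35 294.07 833.8757895198651 seen 257.78 294.07 788.0
scene 0.465 0.299 model c 257.87 294.79 834.9870036365464 seen 257.78 294.07 788.0
scene 0.465 0.295 model c 258.07 293.55 833.065424795961 seen 257.78 294.07 788.0
```

Light pin: about 1 N. The cradle position (0.465,0.297) is confirmed in both views, so I'm moving there.

```bash
python3 -m creep '[{"x":-0.5,"y":0.7,"z":0,"ax":-0.02,"ay":0.2,"az":0.04,"fingers":-1},{"x":-0.5,"y":0.88,"z":0,"ax":-0.04,"ay":0.46,"az":0.08,"fingers":-1},{"x":-0.5,"y":0.88,"z":0,"ax":-0.04,"ay":0.46,"az":0.08,"fingers":-1},{"x":-0.5,"y":0.88,"z":0,"ax":-0.04,"ay":0.46,"az":0.08,"fingers":-1},{"x":-0.5,"y":0.88,"z":0,"ax":-0.04,"ay":0.46,"az":0.08,"fingers":-1}]' 80
python3 -m creep '[{"x":-0.15,"y":0.88,"z":-0.15,"ax":-0.04,"ay":0.46,"az":0.08,"fingers":-1},{"x":-0.15,"y":0.88,"z":-0.15,"ax":-0.04,"ay":0.46,"az":0.08,"fingers":-1},{"x":-0.15,"y":0.88,"z":-0.15,"ax":-0.04,"ay":0.46,"az":0.08,"fingers":-1},{"x":-0.15,"y":0.88,"z":-0.15,"ax":-0.04,"ay":0.46,"az":0.08,"fingers":-1},{"x":-0.15,"y":0.88,"z":-0.15,"ax":-0.04,"ay":0.46,"az":0.08,"fingers":-1}]' 80
python3 -m creep '[{"x":-0.15,"y":0.88,"z":-0.2,"ax":-0.04,"ay":0.46,"az":0.08,"fingers":-1},{"x":-0.15,"y":0.88,"z":-0.2,"ax":-0.04,"ay":0.46,"az":0.08,"fingers":-1},{"x":-0.1,"y":0.88,"z":-0.2,"ax":-0.04,"ay":0.46,"az":0.08,"fingers":-1},{"x":0,"y":0,"z":0,"ax":0,"ay":0,"az":0,"fingers":-1},{"x":0,"y":0,"z":0,"ax":0,"ay":0,"az":0,"fingers":-1}]' 80
python3 -c "
from h import *
need(CR+rz(CY)@[.001,0,.06],CRR)"
```

```text
clock: 15.55
position: [0.4908, 0.1534, 0.1543]
tool_rot: [[0.918, 0.066, 0.39], [0.064, -0.998, 0.018], [0.391, 0.008, -0.921]]
contact_force: [0.1, -0.5, -0.1]
width: 0.225
gripper_force: 80.3
clock: 16.05
position: [0.4762, 0.2416, 0.139]
tool_rot: [[0.98, 0.108, 0.169], [0.108, -0.994, 0.011], [0.169, 0.008, -0.986]]
contact_force: [-0.3, -0.8, -0.1]
width: 0.227
gripper_force: 80.3
clock: 16.55
position: [0.4683, 0.2934, 0.1267]
tool_rot: [[0.991, 0.133, 0.034], [0.133, -0.991, 0.001], [0.034, 0.004, -0.999]]
contact_force: [-0.1, -0.3, -1.2]
width: 0.231
gripper_force: 80.3
t 16.55 pos [0.4683 0.2934 0.1267] w 0.231 F [-0.13 -0.35 -1.24] gf 80.3
 shift units [-0.11  0.19 -3.33]  turn units [-0.01  0.34  0.07]
```

```bash
python3 -m creep '[{"x":-0.11,"y":0.17,"z":-0.8,"ax":0,"ay":0.34,"az":0.07,"fingers":-1},{"x":0,"y":0,"z":-0.8,"ax":0,"ay":0,"az":0,"fingers":-1},{"x":0,"y":0,"z":-0.8,"ax":0,"ay":0,"az":0,"fingers":-1},{"x":0,"y":0,"z":-0.8,"ax":0,"ay":0,"az":0,"fingers":-1},{"x":0,"y":0,"z":0,"ax":0,"ay":0,"az":0,"fingers":-1}]' 80
python3 - <<'E'
from h import *
g=get_image("scene");g2=get_image("top")
need(CR+rz(CY)@[.001,0,.04],CRR)
f=g["frame"][:,:,::-1];f2=g2["frame"][:,:,::-1]
cv2.imwrite("pics/a6.png",np.hstack([cv2.resize(f[260:330,220:300],None,fx=5,fy=5,interpolation=cv2.INTER_CUBIC),cv2.resize(f2[175:245,105:185],None,fx=5,fy=5,interpolation=cv2.INTER_CUBIC)]))
E
```

```text
clock: 17.05
position: [0.4638, 0.2955, 0.06]
tool_rot: [[0.99, 0.139, -0.004], [0.139, -0.99, -0.001], [-0.004, 0.0, -1.0]]
contact_force: [-0.2, -0.4, -1.7]
width: 0.224
gripper_force: 80.3
t 17.15 pos [0.4655 0.2966 0.0628] w 0.229 F [ 0.26  1.09 -0.83] gf 80.3
 shift units [ 0.02  0.03 -1.14]  turn units [-0.01 -0.01  0.01]
```

View pics/a6.png

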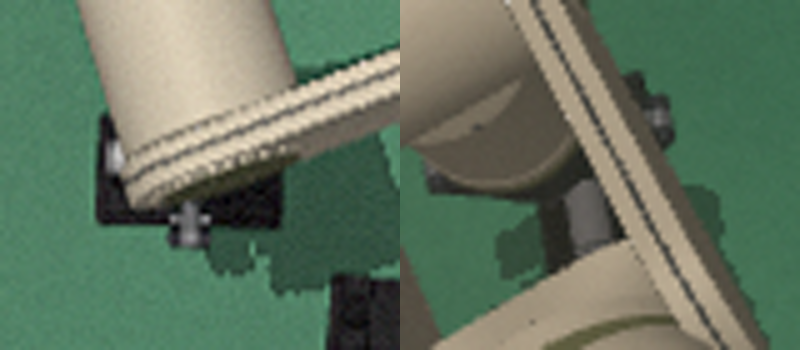

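The arm hides most of the pin and cradle (cradle at (190,170), finger at (190,225)). I'll descend by force.

```bash
python3 -m creep '[{"x":0,"y":0.02,"z":-0.4,"ax":0,"ay":0,"az":0,"fingers":-1},{"x":0,"y":0,"z":-0.3,"ax":0,"ay":0,"az":0,"fingers":-1},{"x":0,"y":0,"z":-0.2,"ax":0,"ay":0,"az":0,"fingers":-1},{"x":0,"y":0,"z":0,"ax":0,"ay":0,"az":0,"fingers":-1},{"x":0,"y":0,"z":0,"ax":0,"ay":0,"az":0,"fingers":-1}]' 80
python3 -m creep '[{"x":0,"y":0,"z":-0.12,"ax":0,"ay":0,"az":0,"fingers":-1},{"x":0,"y":0,"z":0,"ax":0,"ay":0,"az":0,"fingers":-1}]' 80
```

```text
clock: 17.65
position: [0.466, 0.2974, 0.0455]
tool_rot: [[0.99, 0.139, -0.0], [0.139, -0.99, 0.001], [0.0, -0.001, -1.0]]
contact_force: [-0.9, -0.0, -0.8]
width: 0.225
gripper_force: 80.3
clock: 17.85
position: [0.4661, 0.2974, 0.043]
tool_rot: [[0.99, 0.139, 0.0], [0.139, -0.99, 0.002], [0.0, -0.002, -1.0]]
contact_force: [0.3, -0.4, -1.5]
width: 0.233
gripper_force: 80.3
```

```bash
python3 -m creep '[{"x":0,"y":0,"z":-0.1,"ax":0,"ay":0,"az":0,"fingers":-1},{"x":0,"y":0,"z":0,"ax":0,"ay":0,"az":0,"fingers":-1}]' 80
python3 -m creep '[{"x":0,"y":0,"z":-0.07,"ax":0,"ay":0,"az":0,"fingers":-1},{"x":0,"y":0,"z":0,"ax":0,"ay":0,"az":0,"fingers":-1}]' 80
python3 -m creep '[{"x":0,"y":0,"z":-0.05,"ax":0,"ay":0,"az":0,"fingers":-1},{"x":0,"y":0,"z":0,"ax":0,"ay":0,"az":0,"fingers":-1}]' 80
```

```text
clock: 18.05
position: [0.4659, 0.2973, 0.0409]
tool_rot: [[0.99, 0.139, -0.0], [0.139, -0.99, 0.001], [0.0, -0.001, -1.0]]
contact_force: [0.1, 0.4, -2.7]
width: 0.224
gripper_force: 80.3
clock: 18.25
position: [0.4662, 0.2974, 0.0398]
tool_rot: [[0.99, 0.139, 0.0], [0.139, -0.99, 0.002], [0.001, -0.001, -1.0]]
contact_force: [-0.2, -0.7, 0.7]
width: 0.228
gripper_force: 80.6
clock: 18.45
position: [0.4663, 0.2972, 0.0395]
tool_rot: [[0.99, 0.139, 0.0], [0.139, -0.99, 0.001], [0.001, -0.001, -1.0]]
contact_force: [-2.6, -2.9, 7.8]
width: 0.23
gripper_force: 81.4
```

```bash
python3 -m creep '[{"x":0,"y":-0.03,"z":-0.05,"ax":0,"ay":0,"az":0,"fingers":-1},{"x":0,"y":0,"z":0,"ax":0,"ay":0,"az":0,"fingers":-1}]' 80
python3 -m creep '[{"x":0,"y":0,"z":0.06,"ax":0,"ay":0,"az":0,"fingers":-1},{"x":0,"y":0,"z":0,"ax":0,"ay":0,"az":0,"fingers":-0.2},{"x":0,"y":0,"z":0,"ax":0,"ay":0,"az":0,"fingers":0},{"x":0,"y":0,"z":0,"ax":0,"ay":0,"az":0,"fingers":0},{"x":0,"y":0,"z":0,"ax":0,"ay":0,"az":0,"fingers":0}]' 30
python3 -m creep '[{"x":0,"y":0,"z":0.4,"ax":0,"ay":0,"az":0,"fingers":0},{"x":0,"y":0,"z":0.8,"ax":0,"ay":0,"az":0,"fingers":0},{"x":0,"y":0,"z":1,"ax":0,"ay":0,"az":0,"fingers":0},{"x":0,"y":0,"z":1,"ax":0,"ay":0,"az":0,"fingers":0},{"x":0,"y":0,"z":1,"ax":0,"ay":0,"az":0,"fingers":0}]' 80
python3 -m creep '[{"x":-0.5,"y":-1,"z":1,"ax":0,"ay":0,"az":0,"fingers":0},{"x":-0.5,"y":-1,"z":1,"ax":0,"ay":0,"az":0,"fingers":0},{"x":-0.5,"y":-1,"z":1,"ax":0,"ay":0,"az":0,"fingers":0},{"x":-0.5,"y":-1,"z":1,"ax":0,"ay":0,"az":0,"fingers":0},{"x":-0.5,"y":-1,"z":1,"ax":0,"ay":0,"az":0,"fingers":0}]' 80
python3 -m creep '[{"x":-0.2,"y":-1,"z":0,"ax":0,"ay":0,"az":0,"fingers":0},{"x":-0.2,"y":-1,"z":0,"ax":0,"ay":0,"az":0,"fingers":0},{"x":0,"y":-1,"z":0,"ax":0,"ay":0,"az":0,"fingers":0},{"x":0,"y":-1,"z":0,"ax":0,"ay":0,"az":0,"fingers":0},{"x":0,"y":0,"z":0,"ax":0,"ay":0,"az":0,"fingers":0}]' 80
python3 - <<'E'
from h import *
g=get_image("scene");g2=get_image("top")
f=g["frame"][:,:,::-1];f2=g2["frame"][:,:,::-1]
pickle.dump({"scene":g,"top":g2},open("im2.pkl","wb"))
r=lambda a:cv2.resize(a,None,fx=4,fy=4,interpolation=cv2.INTER_CUBIC)
cv2.imwrite("pics/a7.png",np.vstack([np.hstack([r(f[260:330,220:300]),r(f2[175:245,105:185])]),np.hstack([r(f[90:160,240:320]),r(f2[150:220,315:395])])]))
E
```

```text
clock: 18.65
position: [0.4665, 0.297, 0.0392]
tool_rot: [[0.99, 0.139, 0.001], [0.139, -0.99, 0.002], [0.001, -0.002, -1.0]]
contact_force: [-6.1, -2.5, 12.2]
width: 0.233
gripper_force: 82.0
clock: 19.15
position: [0.466, 0.2967, 0.0387]
tool_rot: [[0.99, 0.139, -0.0], [0.139, -0.99, 0.001], [0.0, -0.001, -1.0]]
contact_force: [-0.0, 0.1, -0.2]
width: 0.497
gripper_force: 0.0
clock: 19.65
position: [0.4665, 0.297, 0.1254]
tool_rot: [[0.99, 0.139, 0.002], [0.139, -0.99, 0.002], [0.002, -0.002, -1.0]]
contact_force: [0.6, 0.4, -0.1]
width: 0.501
gripper_force: 0.0
clock: 20.15
position: [0.4157, 0.1961, 0.2253]
tool_rot: [[0.99, 0.139, 0.002], [0.139, -0.99, 0.002], [0.002, -0.002, -1.0]]
contact_force: [0.8, 0.7, 1.1]
width: 0.496
gripper_force: 0.0
clock: 20.65
position: [0.4084, 0.1152, 0.2246]
tool_rot: [[0.991, 0.137, 0.002], [0.137, -0.991, 0.001], [0.003, -0.001, -1.0]]
contact_force: [0.4, 0.4, 0.4]
width: 0.495
gripper_force: 0.0
```

View pics/a7.png

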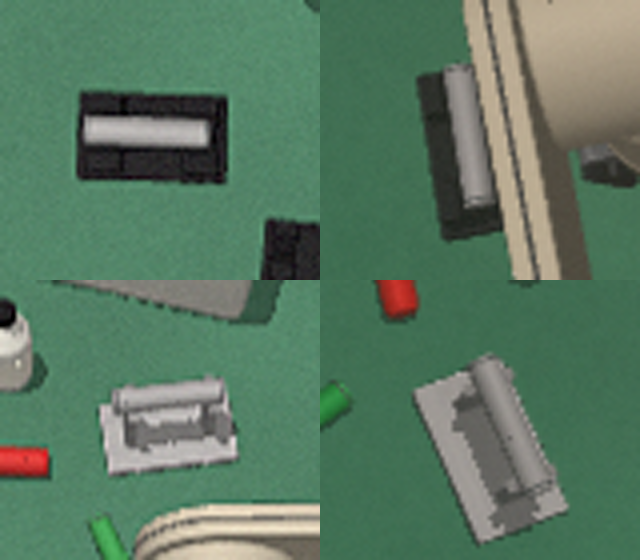

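Run:
```python
from h import *
d=pickle.load(open("im2.pkl","rb"))
for n,x0,y0,th in(("scene",220,260,110),("top",105,175,110)):
    g=d[n];f=g["frame"][y0:y0+70,x0:x0+80].astype(int)
    m=((f.min(2)>95)&(f.max(2)-f.min(2)<25)).astype(np.uint8)
    c,_=cv2.findContours(m,cv2.RETR_EXTERNAL,cv2.CHAIN_APPROX_NONE)
    for q in c:
        r=cv2.minAreaRect(q);
        if not(60<cv2.contourArea(q)<400 and max(r[1])<45):continue
        P=cv2.boxPoints(r)+[x0,y0];W=np.array([ray(g,p,.038) for p in P]);cc=W.mean(0)
        print(n,cv2.contourArea(q),r,"c",cc,"off in cradle",rz(CY).T@(cc-CR))
g=d["scene"];m=lambda u,v:(u/4+220-.4,v/4+260-.4)
a,b=ray(g,m(83,128),.036),ray(g,m(209,133),.036);print((a+b)/2,np.linalg.norm(a-b),"off",rz(CY).T@((a+b)/2-CR), np.arctan2(*(a-b)[[1,0]]))
g=d["top"];m=lambda u,v:((u-320)/4+105-.4,v/4+175-.4)
a,b=ray(g,m(459,67),.04),ray(g,m(481,205),.04);print((a+b)/2,np.linalg.norm(a-b),"off",rz(CY).T@((a+b)/2-CR), np.arctan2(*(a-b)[[1,0]]))
```

```text
scene 174.0 ((35.98529815673828, 32.3088264465332), (30.25143814086914, 6.706686496734619), 2.726310968399048) c [0.47128858 0.29727076 0.038     ] off in cradle [ 0.00626483 -0.00060941  0.038     ]
top 199.5 ((36.593605041503906, 33.08502197265625), (35.1923828125, 6.912084579467773), 80.90972137451172) c [0.47013966 0.29905209 0.038     ] off in cradle [0.00537573 0.0013148  0.038     ]
[0.47102746 0.29668262 0.036     ] 0.10002280919252653 off [ 0.0059242  -0.00115536  0.036     ] 0.12209853353254958
[0.4681898  0.29729358 0.04      ] 0.0987608044226409 off [ 0.00319956 -0.00015441  0.04      ] 0.12484816953286704
```

The light pin is 3–6 mm off centre along the cradle and the heavy one about 3 mm off in the stand. Both lie fully down, within 0.05 rad and inside the 12 mm tolerance, and the arm is clear.

```bash
python3 -c "
from workcell import hand_in
print(hand_in())"
```

```text
the job is handed in; nothing more can be done
None
```

I put the heavy pin (right pocket, about 3.3 N) in the tall stand and the light one (left pocket, about 1 N) in the low cradle, let go of both, and handed the job in at about 21 s; by my last camera check they lie fully down, about 3 mm and 3–6 mm off centre (limit 12 mm), but the hand-in returned no verdict.

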